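# Show the card terminal's rear seal to the till camera with a mirror

## Task

The card terminal on its counter stand is due its tamper check, but its security seal is on the back of the terminal, out of sight of the small camera on the till. Pick up the inspection mirror by its handle and hold it behind the terminal, about 10 cm from the seal, tilted so that the camera lens sees the whole seal in the middle of the glass. Finish while holding the mirror still in the air at that angle; do not bump the terminal, its stand or the camera, and leave the bell, sticky notes, tape dispenser and marker pen where they are.

Things in the scene. Friction and masses are not known exactly. Their poses are not given: they have to be found in the camera images.
- mirror: Inspection mirror, one rigid piece, 0.11 kg, lying glass up. Origin under the middle of its black handle; x runs along the handle to the glass, z is the way the glass faces. Handle: flat-sided bar, x -52 to 52, 22 mm wide (y), z 0 to 18 mm. A thin steel neck leads to a steel frame 84 (x) by 68 by 7 mm, centred at x = 127 mm.
- mirror_glass (a point): Centre of the mirror's glass, on its reflecting face, 127 mm from the handle's middle along x and 13 mm above the underside; axes as mirror (z = normal of the glass). The glass is 76 mm (x) by 60 mm (y).
- handle_end (a point): Free end of the mirror's handle, 52 mm from the handle's middle, away from the glass.
- terminal_stand: Fixed stand with card terminal (165x75x36 mm). Origin at counter height; x points behind the terminal, y left, z up. Base plate x -77 to 53, y +-55 mm. The terminal's flat back faces backwards and down, 55 degrees from level: it rises from x -47, z 40 mm over x 0, z 107 to its overhanging upper end at x 47, z 175 mm; topmost edge z 195 mm. 85 mm wide with its clips.
- seal (a point): Centre of the security seal, a bare aluminium label 24 x 16 mm with a white dot and two dark cut lines, on the upper part of the terminal's back, at x 23, z 140 mm in the stand's axes. It faces along (0.82, 0, -0.57) in those axes.
- check_camera: Fixed camera on a 13 mm post with a round foot on the grey till, left of the terminal. Origin at counter height straight under the seal; turned by up to 0.2 rad about that vertical against the stand. Post at x 5, y 250 mm, up to z 482 mm; a level rod at z 470 mm leads to the barrel (35 mm thick, 70 mm long), which points down behind the terminal.
- lens (a point): The camera's lens, at x = 10, y = 110, z = 440 mm in the axes of check_camera.
- sight_point (a point): Point in the air on the straight line from seal to lens, a fifth of the way from the seal. With the glass about 100 mm from the seal, the camera sees the seal mid-glass when the normal at the glass's centre runs through this point (it halves the angle between the directions to seal and lens).
- scale: Shop scale, fixed, 245 x 205 mm and 67 mm high, between the mirror and the terminal. Origin under its middle, at counter height. Behind it, at x 208, y -38 mm in its axes (x away from the robot), stands a 14 mm post of the glass shelf; the front edge of that shelf runs along x 196 mm, 263 to 273 mm high, over the whole counter.
- bell: Brass call bell, 80 mm across, 54 mm high, near the front edge beside the scale; origin under its middle. Leave alone.
- sticky_notes: Pad of sticky notes, 70 x 70 x 8 mm, behind the scale's left corner; origin under its middle. Leave alone.
- tape_dispenser: Black tape dispenser, 150 x 58 x 72 mm, at the right of the mirror; origin under its middle. Leave alone.
- marker: White and blue marker pen, 135 mm long (y), 13 mm thick, lying at the back of the counter behind the terminal; origin under its middle. Leave alone.

How it is judged:
By the outcome, as a careful person would: the job done as asked, in the order asked, and still so for the second after the job is handed in, while the arm keeps its last pose, push and grip.
It also fails if it takes over 38 s, if anything falls off the work surface, if the arm or the gripper's body presses on something with over 40 N, if the wrist force passes 120 N, or if a joint passes its speed limit or range.

## Robot

A 6-joint arm with a two-finger parallel gripper is mounted at the origin on a cart in front of the work surface, level with it; the furniture and walls round the work are solid. World frame = base frame: x ahead of the robot, y to its left, z up, the work surface at z = 0. Lengths are in m, angles in rad, forces in N, time in s.
With the tool pointing down it reaches from about 0.325 to 0.9 m from the base axis. Payload 6.1 kg.
Tool frame: the origin (TCP) lies at the very end of the fingers, on their centre line; the grasp point (between the pads) lies 19 mm behind it; z points along the fingers, y is the direction in which the jaws open and shut (so a half turn about z gives the same grasp; the last joint's range is limited). The gripper opens to 85 mm and grips with 20 to 120 N. Pads are 22 mm wide; open, the fingers measure 114 mm over their backs; the gripper's body (76 mm by 85 mm) begins 54 mm behind the grasp point. The pads swing forward as they close: fully open they stand 13 mm farther back than shut.
Start: joints at [-1.343, 0.22, 1.526, -0, 1.395, -0.126], TCP at [0.217, -0.586, 0.231] pointing down, gripper open.
Joint ranges: [-2.98, 2.98], [-0.91, 2.08], [0.09, 2.57], [-1.24, 4.39], [0.2, 2.65], [-2.68, 2.68]. Speed limits (rad/s): [2.57, 2.57, 3.01, 3.14, 3.14, 3.14].

## Interface

Orientations are given as a unit quaternion [x, y, z, w].
In Python, from station import env, get_image, ticket gives the robot as it stands.
- The arm moves only by the tool carry_out, never from a script. Its argument "steps" is a list that holds one entry, the list of rows, each a list of 7 numbers: the shift along the tool's x, y, z in cm, then the turn, a rotation vector about the tool's x, y, z in degrees, then the closure in counts, from 0 (fully open) to 255 (shut). In form: [[[x, y, z, rx, ry, rz, hand], ...]]. A call has 1 to 12 rows; each row shifts and turns the commanded pose from where the row before left it, along the tool's axes as they then stand; what a row does not reach is not made up. A row lasts 1/8 s, in which the tool goes at most 62.5 mm and 10.7 degrees, less where a joint would pass 70% of its speed; a pose out of reach is approached as far as the arm can. A call with a gripper value outside its range is refused whole. The fingers move at their own pace and stop on an object; "grip_force" is the grip in N (left out, the last holds). Time passes only in rows, so rows that do not move let the fingers close. It gives the time, the measured TCP pose, the force and the opening at its end, in the units of the state.
- env.read_state(): the state, without advancing time (a new reading comes with each control period).
- get_image(name): name is "side" or "top" or "wrist"; returns a dict with "image" (480x640x3 uint8, blue, green, red), "z_map" (480x640 float32, m along the optical axis (not along the pixel's ray), 0 where there is no reading), "K" (3x3 intrinsics, pixels), "R" (3x3) and "t" (3): a world point X has camera coordinates R X + t. Camera axes: x right, y down, z forward; pixel columns grow to the right and rows downward; lengths in m; the calibration is good to about 2 mm. A picture is of the moment at which its call begins.
- ticket.job_done(): hands the job in, once; it reports no verdict.
The state is a dict: "t": time; "joint_pos": joint angles; "qd": joint speeds; "joint_efforts": joint torques, N m; "tcp_pos": TCP position; "tcp_rot": TCP orientation; "wrist_force": force on the tool from outside, world axes, zero at the start; "ft_torque": the same for the moment, N m; "gripper_width": opening from 0.0 (shut) to 1.0 (fully open).
Only numpy, scipy, OpenCV 4.12 (cv2) and the standard library are available. Lean on these libraries where they do the work, as an engineer would, in place of code of your own. Each camera call takes 0.05 s, during which the arm holds its last target. There are 200 camera calls.

## Working session

There is one attempt and no reset: what is moved stays moved. The work goes in short steps, Python scripts to look and compute and a tool call to move; the robot and the scene stay as the last step left them, time stands still between calls to the robot, and variables do not carry over. Pictures are saved under pics/ and viewed, about 8 in all and at most 12, crops included, and the job is handed in when it is done.

Besides the shell and the picture viewer there is one more tool, called in YAML: its name, and indented under it one key for each argument. carry_out: Moves the arm, as the interface text tells. Its arguments: {"type":"object","properties":{"steps":{"type":"array"},"grip_force":{"type":"number"}},"required":["steps"]}

```bash
ls; mkdir -p pics; python3 - <<'E'
from station import env,get_image
import cv2,numpy as np
print(env.read_state())
for n in ("top","side"):
    d=get_image(n); cv2.imwrite(f"pics/{n}0.png",d["image"]); np.savez(f"{n}0.npz",**d); print(n,d["K"].tolist(),d["R"].tolist(),d["t"])
E
```

```text
pics
{'t': 0.0, 'joint_pos': array([-1.34309391e+00,  2.21218590e-01,  1.52761471e+00, -1.75508867e-05,
        1.39470410e+00, -1.26088074e-01]), 'qd': array([-1.12462355e-03, -1.01742559e-03,  1.27575707e-04, -4.47355302e-06,
        3.07275711e-04,  5.08678701e-04]), 'joint_efforts': array([ 6.46967783e-04, -4.96902287e+01, -3.89393342e+01,  4.54466476e-05,
        1.12240843e-02,  1.01167740e-05]), 'tcp_pos': array([ 0.21639467, -0.58569537,  0.23020201]), 'tcp_rot': array([ 9.84394055e-01,  1.75975561e-01, -5.80094440e-05, -9.70681165e-04]), 'wrist_force': array([-0.4108889 , -0.26315723,  0.91880371]), 'ft_torque': array([-0.04236262, -0.01145284, -0.04378029]), 'gripper_width': 1.0024840010475728}
top [[476.5102548445319, 0.0, 316.1042006647167], [0.0, 476.5102548445319, 243.6544108682477], [0.0, 0.0, 1.0]] [[0.3220570996694498, -0.9467099677073756, 0.0044115298935609075], [-0.8889954088185918, -0.30401911982005925, -0.342431800338843], [0.3255247880760649, 0.10636076263047428, -0.9395323307479614]] [-0.16392574  0.54144167  1.74392527]
side [[494.894888451252, 0.0, 317.2384074203626], [0.0, 494.894888451252, 239.72077366211448], [0.0, 0.0, 1.0]] [[-0.8675168336055515, -0.4970129211332295, -0.019816650514439517], [-0.29241063629296427, 0.5418100449696253, -0.787996126229537], [0.402381116845387, -0.6778053049339661, -0.6153611991421235]] [0.43904294 0.36515589 1.39776752]
```

View pics/top0.png

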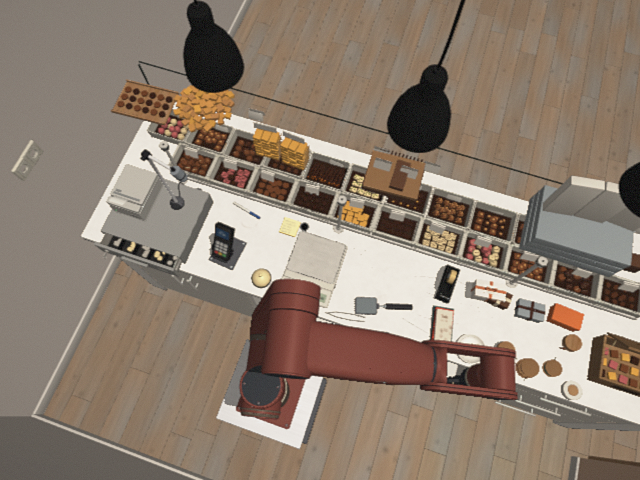

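View pics/side0.png

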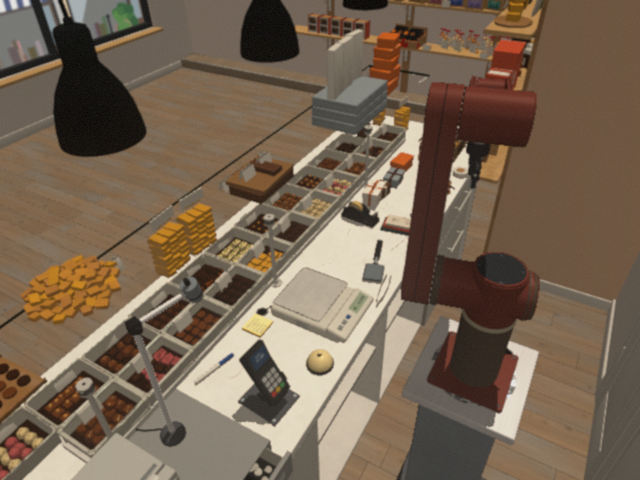

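The top view shows the mirror with its glass at about (366,305) and the handle running to (411,307). The terminal is at (222,243), the camera head at (177,203) and the bell at (261,277). Next I'll enlarge the two key areas.

```bash
cat > h.py <<'E'
import numpy as np,cv2
from scipy.spatial.transform import Rotation as Ro
def ray(d,u,v):
    r=np.linalg.inv(d["K"])@[u,v,1.]; return -d["R"].T@d["t"], d["R"].T@r
def atz(d,u,v,z):
    c,r=ray(d,u,v); return c+r*(z-c[2])/r[2]
def dep(d,u,v):
    c,r=ray(d,u,v); return c+r*float(d["z_map"][int(round(v)),int(round(u))])
def tri(p):
    A=0;b=0
    for d,u,v in p:
        c,r=ray(d,u,v); r=r/np.linalg.norm(r);P=np.eye(3)-np.outer(r,r);A=A+P;b=b+P@c
    X=np.linalg.solve(A,b); return X
def proj(d,X):
    q=d["K"]@(d["R"]@np.asarray(X)+d["t"]); return q[:2]/q[2]
E
python3 - <<'E'
import cv2,numpy as np
t=cv2.imread("pics/top0.png");s=cv2.imread("pics/side0.png")
r=lambda im,x,y,w,h,k:cv2.resize(im[y:y+h,x:x+w],None,fx=k,fy=k,interpolation=cv2.INTER_CUBIC)
a=np.hstack([r(t,345,285,80,40,5),r(s,350,230,80,40*1,5)])
a=np.vstack([r(t,130,140,160,140,2.5)]) 
b=r(s,110,270,200,175,2)
A=np.hstack([r(t,130,140,160,140,2.5),r(s,110,270,200,175,2)])
B=np.hstack([r(t,345,285,80,50,5),r(s,340,230,80,50,5)])
cv2.imwrite("pics/c0.png",np.vstack([A,B]))
E
```

```text
(no output)
```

View pics/c0.png

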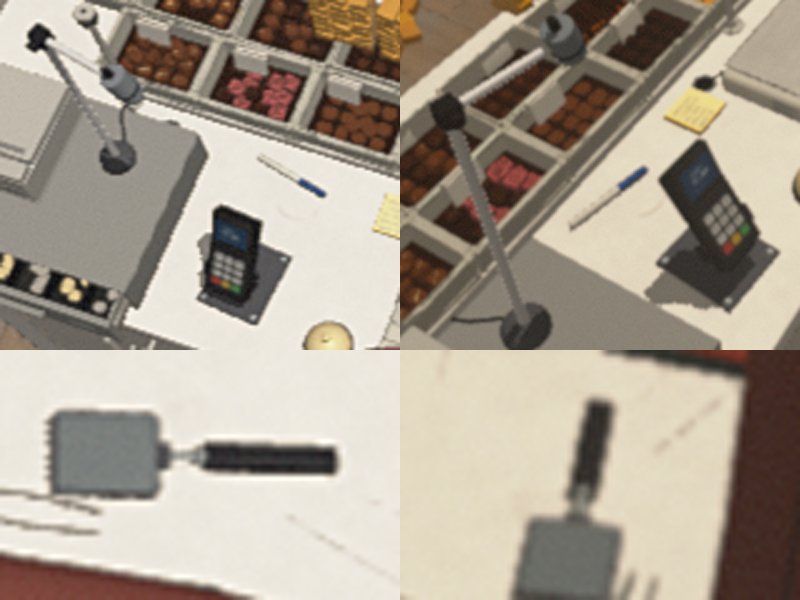

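```bash
python3 - <<'E'
from h import *
T=np.load("top0.npz");S=np.load("side0.npz")
np.set_printoptions(precision=4,suppress=True)
for n,d in(("T",T),("S",S)): print(n,ray(d,320,240)[0])
print("handle T",*[atz(T,*p,.018) for p in((385.8,306),(412.3,307))],"glass",atz(T,366,306,.013))
print("handle S",*[atz(S,*p,.018) for p in((340+195/5,230+52/5),(340+182/5,230+145/5))],"frame",atz(S,340+178/5,230+170/5,.013),atz(S,340+122/5,230+172/5,.013),atz(S,340+220/5,230+178/5,.013))
print("plateT",*[atz(T,*p,.008) for p in((208.8,259.2),(232,268.8),(246,243.2))])
print("plateS",*[atz(S,*p,.008) for p in((239,401),(261.5,424),(299,396.5))])
q=lambda d,x,y,k,ox,oy:(d,ox+x/k,oy+y/k)
t=lambda x,y:q(T,x,y,2.5,130,140); s=lambda x,y:q(S,x-400,y,2,110,270)
def show(n,a,b):
    X=tri([a,b]); print(n,X,proj(T,X)-a[1:],proj(S,X)-b[1:])
show("barrel low",t(127,92),s(568,52))
show("posttop",t(38,38),s(450,110))
show("foot",t(118,158),s(526,328))
show("term TL",t(214,207),s(662,158))
show("term TR",t(262,218),s(700,142))
for n,u,v in(("scale c",315,258),("bell",261,277),("pad",290,227),("tape",446,285)): print(n,dep(T,u,v))
print("scale corners",*[dep(T,*p) for p in((300,236),(344,243),(288,280))])
E
```

```text
T [-0.0336 -0.1761  1.8246]
S [-0.0748  0.9678  1.1566]
handle T [ 0.4372 -0.3081  0.018 ] [ 0.4664 -0.4058  0.018 ] glass [ 0.4138 -0.236   0.013 ]
handle S [ 0.4655 -0.3919  0.018 ] [ 0.4297 -0.2896  0.018 ] frame [ 0.423 -0.269  0.013] [ 0.4567 -0.2483  0.013 ] [ 0.3937 -0.2752  0.013 ]
plateT [0.394 0.415 0.008] [0.3868 0.3119 0.008 ] [0.5057 0.2993 0.008 ]
plateS [0.5124 0.4092 0.008 ] [0.4209 0.4355 0.008 ] [0.3793 0.3194 0.008 ]
barrel low [0.5195 0.4684 0.4467] [0.0143 0.2302] [-0.3311 -0.1552]
posttop [0.5442 0.5981 0.4716] [0.0212 0.1589] [-0.2563 -0.1147]
foot [0.549  0.598  0.0956] [-0.     -0.0407] [0.064  0.0274]
term TL [0.4903 0.3847 0.2049] [ 0.0472 -1.3389] [1.847  0.8151]
term TR [0.4971 0.3181 0.1692] [-0.1161  1.7111] [-2.2525 -1.0411]
scale c [0.5173 0.0077 0.0688]
bell [0.3843 0.1836 0.0428]
pad [0.6281 0.1535 0.0135]
tape [ 0.59   -0.5064  0.029 ]
scale corners [0.5839 0.0928 0.071 ] [ 0.6392 -0.0761 -0.0028] [ 0.2272 -0.0242  0.7696]
```

```bash
cat >> h.py <<'E'
def rows(p0,q0,p1,R1,n,hand=0):
    """n equal rows from pose to pose; shift in tool axes at row start, then turn"""
    R0=Ro.from_quat(q0); p0=np.array(p0,float); w=(R0.inv()*R1).as_rotvec(); out=[]
    for i in range(n):
        R=R0*Ro.from_rotvec(w*i/n); s=R.inv().apply((np.array(p1)-p0)/n)*100
        out.append([round(float(x),2) for x in s]+[round(float(x),2) for x in np.degrees(w/n)]+[hand])
    return out
def down(yaw):  # tool down, tool x at world angle yaw (deg)
    return Ro.from_euler('z',yaw,degrees=True)*Ro.from_rotvec([np.pi,0,0])
E
python3 - <<'E'
from h import *
from station import env
s=env.read_state()
print(rows(s["tcp_pos"],s["tcp_rot"],[.435,-.335,.22],down(107.4),12))
E
```

```text
[[2.43, -1.33, 0.09, -0.01, -0.01, -7.26, 0], [2.58, -1.01, 0.09, -0.01, -0.01, -7.26, 0], [2.69, -0.68, 0.09, -0.01, -0.01, -7.26, 0], [2.75, -0.33, 0.09, -0.01, -0.01, -7.26, 0], [2.77, 0.02, 0.09, -0.01, -0.01, -7.26, 0], [2.75, 0.37, 0.09, -0.01, -0.01, -7.26, 0], [2.68, 0.71, 0.09, -0.01, -0.01, -7.26, 0], [2.57, 1.05, 0.09, -0.01, -0.01, -7.26, 0], [2.41, 1.36, 0.09, -0.01, -0.01, -7.26, 0], [2.22, 1.66, 0.09, -0.01, -0.01, -7.26, 0], [2.0, 1.92, 0.09, -0.01, -0.01, -7.26, 0], [1.74, 2.16, 0.09, -0.01, -0.01, -7.26, 0]]
```

carry_out:
  steps:
    - [[2.4,-1.3,0.1,0,0,-7.3,0],[2.6,-1.0,0.1,0,0,-7.3,0],[2.7,-0.7,0.1,0,0,-7.3,0],[2.75,-0.3,0.1,0,0,-7.3,0],[2.75,0,0.1,0,0,-7.3,0],[2.75,0.4,0.1,0,0,-7.3,0],[2.7,0.7,0.1,0,0,-7.3,0],[2.6,1.0,0.1,0,0,-7.3,0],[2.4,1.4,0.1,0,0,-7.3,0],[2.2,1.7,0.1,0,0,-7.3,0],[2.0,1.9,0.1,0,0,-7.3,0],[1.7,2.2,0.1,0,0,-7.3,0]]

```text
t: 1.6
tcp_pos: [0.4352, -0.3343, 0.2188]
tcp_rot: [0.587, 0.81, 0.0, -0.0]
wrist_force: [-0.3, -0.2, 0.1]
gripper_width: 1.002
```

```bash
python3 - <<'E'
from h import *
from station import env,get_image
s=env.read_state();print(s["t"],s["joint_pos"],s["tcp_pos"],s["tcp_rot"])
d=get_image("wrist");np.savez("w1.npz",**d);cv2.imwrite("pics/w1.png",d["image"])
print(ray(d,320,240),proj(d,[.45,-.35,.018]))
E
```

```text
1.6 [-7.98716678e-01  4.86557450e-02  1.74001627e+00  1.78385708e-05
  1.35386487e+00 -1.11482801e+00] [ 0.43521912 -0.33429322  0.21876318] [ 5.86996837e-01  8.09589087e-01  8.90947989e-05 -4.63714922e-04]
(array([ 0.41199295, -0.26234507,  0.36053755]), array([ 0.08742879, -0.28288887, -0.95517521])) [332.01518362 228.04273738]
```

View pics/w1.png

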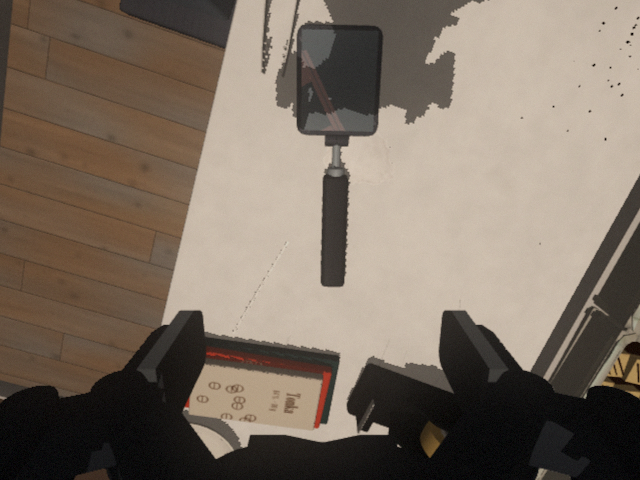

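The wrist view shows the handle running from (337,175) to (332,286), the glass at (339,80), and the tape dispenser to the lower right, clear of the mirror.

```bash
python3 - <<'E'
from h import *
from station import env
W=np.load("w1.npz"); s=env.read_state()
a=atz(W,336.5,176,.018);b=atz(W,332.5,286,.018);g=atz(W,339.3,80,.013)
m=(a+b)/2;ax=g-b;yaw=np.degrees(np.arctan2(ax[1],ax[0]))
print(a,b,np.linalg.norm(a-b),g,np.linalg.norm(g[:2]-m[:2]),m,yaw, "near tape",dep(W,355,395),dep(W,375,362))
print("box",dep(W,250,390),dep(W,330,360))
m2=g[:2]-.127*ax[:2]/np.linalg.norm(ax[:2]);print(m2)
p=np.r_[(m[:2]+m2)/2,.06];print(p,rows(s["tcp_pos"],s["tcp_rot"],p,down(yaw),4))
E
```

```text
[ 0.43905453 -0.30537962  0.018     ] [ 0.46805467 -0.40244782  0.018     ] 0.10130766819416223 [ 0.41684344 -0.23228282  0.013     ] 0.12705032364919827 [ 0.4535546  -0.35391372  0.018     ] 106.7491910249022 near tape [ 0.52953631 -0.51262666  0.01237481] [ 5.40003750e-01 -4.77204068e-01 -4.67494130e-04]
box [ 0.42486767 -0.52623449  0.02993309] [ 0.49262103 -0.48288386  0.00990982]
[ 0.45344264 -0.3538949 ]
[ 0.45349862 -0.35390431  0.06      ] [[-0.66, 0.21, 3.96, 0.02, -0.03, 0.44, 0], [-0.66, 0.22, 3.97, 0.02, -0.03, 0.44, 0], [-0.65, 0.22, 3.97, 0.02, -0.03, 0.44, 0], [-0.65, 0.23, 3.97, 0.02, -0.03, 0.44, 0]]
```

carry_out:
  steps:
    - [[-0.66,0.22,3.97,0,0,0.44,0],[-0.66,0.22,3.97,0,0,0.44,0],[-0.65,0.22,3.97,0,0,0.44,0],[-0.65,0.22,3.97,0,0,0.44,0],[0,0,2.5,0,0,0,0],[0,0,2.0,0,0,0,0],[0,0,1.1,0,0,0,0],[0,0,0,0,0,0,0]]

```text
t: 2.65
tcp_pos: [0.4508, -0.3575, 0.004]
tcp_rot: [0.601, 0.799, 0.0, -0.001]
wrist_force: [0.4, 0.5, 0.6]
gripper_width: 0.999
```

carry_out:
  steps:
    - [[0.27,0.36,0,0,0,-0.6,0],[0,0,0,0,0,0,130],[0,0,0,0,0,0,255],[0,0,0,0,0,0,255],[0,0,0,0,0,0,255],[0,0,0,0,0,0,255],[0,0,0,0,0,0,255],[0,0,0,0,0,0,255]]
  grip_force: 70

```text
t: 3.65
tcp_pos: [0.4541, -0.3545, 0.005]
tcp_rot: [0.597, 0.802, -0.0, 0.0]
wrist_force: [-0.2, 1.1, 5.6]
gripper_width: 0.235
```

carry_out:
  steps:
    - [[0,0,-1,0,0,0,255],[0,0,-3,0,0,0,255],[0,0,-5,0,0,0,255],[0,0,-5,0,0,0,255],[0,0,-5,0,0,0,255],[0,0,-2,0,0,0,255],[0,0,0,0,0,0,255]]

```text
t: 4.53
tcp_pos: [0.4542, -0.3546, 0.2154]
tcp_rot: [0.597, 0.802, -0.0, 0.001]
wrist_force: [0.1, -0.0, -1.6]
gripper_width: 0.235
```

```bash
python3 - <<'E'
from h import *
from station import get_image
np.set_printoptions(precision=4,suppress=True)
from scipy.optimize import least_squares
P=[]
for n in("top","side"):
    zs=[];
    for i in range(3):
        d=get_image(n); zs.append(d["z_map"])
    np.savez(n+"1.npz",**d); cv2.imwrite(f"pics/{n}1.png",d["image"])
    z=np.median(zs,0); v,u=np.mgrid[:480,:640]
    c=np.stack([(u-d["K"][0,2])/d["K"][0,0]*z,(v-d["K"][1,2])/d["K"][1,1]*z,z],-1)[z>0]
    X=(c-d["t"])@d["R"]
    m=(abs(X[:,0]-.46)<.13)&(abs(X[:,1]-.36)<.09)&(X[:,2]<.25)
    X=X[m]; print(n,len(X),"counter z",np.median(X[X[:,2]<.02,2]))
    F=X[X[:,2]>.06]; print(" high pts",len(F),F.min(0),F.max(0))
    # front plane RANSAC-ish
    rng=np.random.default_rng(0);best=0
    for k in range(500):
        a,b,e=F[rng.choice(len(F),3,False)];nn=np.cross(b-a,e-a)
        if np.linalg.norm(nn)<1e-5: continue
        nn/=np.linalg.norm(nn);q=abs((F-a)@nn)<.004
        if q.sum()>best:best=q.sum();Q=q
    c0=F[Q].mean(0);nn=np.linalg.svd(F[Q]-c0)[2][2];nn*=np.sign(nn[2]); print(" plane",best,c0,nn,"yaw",np.degrees(np.arctan2(-nn[1],-nn[0])),"tilt",np.degrees(np.arccos(nn[2])))
    e1=np.cross([0,0,1],nn);e1/=np.linalg.norm(e1);e2=np.cross(nn,e1)
    for e in(e1,e2): print("  ext",e,np.percentile((F[Q]-c0)@e,[0,3,50,97,100]))
    np.save(n+"_F.npy",F)
E
```

```text
top 2429 counter z 0.001479506581509009
 high pts 672 [0.4036 0.3156 0.0601] [0.5068 0.4002 0.1976]
 plane 419 [0.4467 0.3559 0.128 ] [-0.8758  0.051   0.4801] yaw -3.333010956487457 tilt 61.31093433435637
  ext [-0.0581 -0.9983  0.    ] [-0.0426 -0.0346  0.0003  0.0332  0.0388]
  ext [ 0.4792 -0.0279  0.8772] [-0.0786 -0.0727 -0.009   0.0727  0.0773]
side 7166 counter z -0.0021085552894222477
 high pts 1676 [0.4014 0.3191 0.0602] [0.5047 0.405  0.1921]
 plane 1145 [0.4459 0.3633 0.1258] [-0.8715  0.1023  0.4796] yaw -6.694441081821527 tilt 61.34289224868887
  ext [-0.1166 -0.9932  0.    ] [-0.0394 -0.0329 -0.0005  0.0357  0.0455]
  ext [ 0.4763 -0.0559  0.8775] [-0.076  -0.0675 -0.0089  0.0725  0.0754]
```

```bash
cat > model.py <<'E'
from h import *
O=np.array([.4615,.3595,0]);YS=np.radians(-5.3);YC=np.radians(-13.4)
RS=Ro.from_euler('z',YS);RC=Ro.from_euler('z',YC)
st=lambda *p:O+RS.apply(np.array(p)/1000)
seal=st(23,0,140); C0=np.r_[seal[:2],0]; cam=lambda *p:C0+RC.apply(np.array(p)/1000)
lens=cam(10,110,440); sight=seal+(lens-seal)/5
E
cat > ov.py <<'E'
from model import *
out=[]
for n,x,y,w,h,k in(("top",130,140,160,140,4),("side",110,270,200,175,3.2)):
    d=np.load(n+"1.npz");im=cv2.resize(d["image"][y:y+h,x:x+w],None,fx=k,fy=k,interpolation=cv2.INTER_CUBIC)
    P=lambda X:tuple(int(q) for q in (proj(d,X)+.5-[x,y])*k)
    L=lambda c,*pts:[cv2.line(im,P(a),P(b),c,1,cv2.LINE_AA) for a,b in zip(pts,pts[1:])]
    for z in(0,):L((0,0,255),*[st(a,b,z) for a,b in((-77,-55),(53,-55),(53,55),(-77,55),(-77,-55))])
    L((0,255,0),*[st(a,b,z) for a,b,z in((47,-37,175),(47,37,175),(17.5,37,195.5),(17.5,-37,195.5),(47,-37,175))])
    L((0,255,0),st(-47,-37,40),st(47,-37,175));L((0,255,0),st(-47,37,40),st(47,37,175))
    L((255,0,255),cam(5,250,90),cam(5,250,470)); L((255,0,255),seal,lens)
    cv2.circle(im,P(lens),4,(0,0,255),1); out.append(cv2.resize(im,(400*2,700)) if 0 else im)
H=min(o.shape[0] for o in out); o=np.hstack([q[:H] for q in out]); o=cv2.resize(o,None,fx=800/o.shape[1],fy=800/o.shape[1]) if 0 else o
cv2.imwrite("pics/ovT.png",out[0]);cv2.imwrite("pics/ovS.png",out[1])
E
python3 ov.py
```

```text
(no output)
```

View pics/ovT.png

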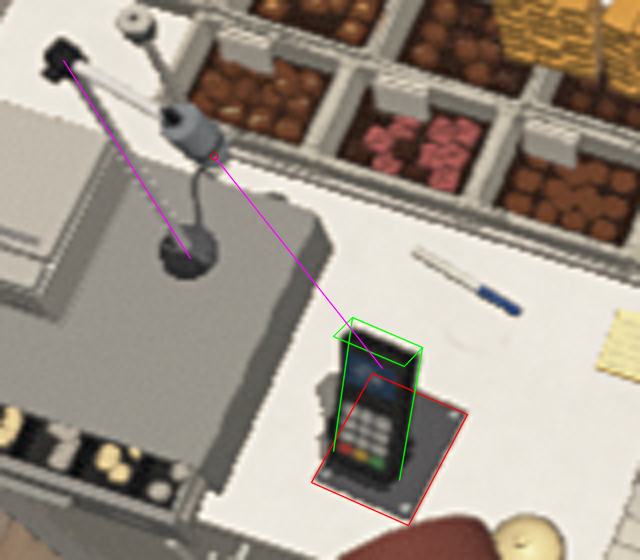

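View pics/ovS.png

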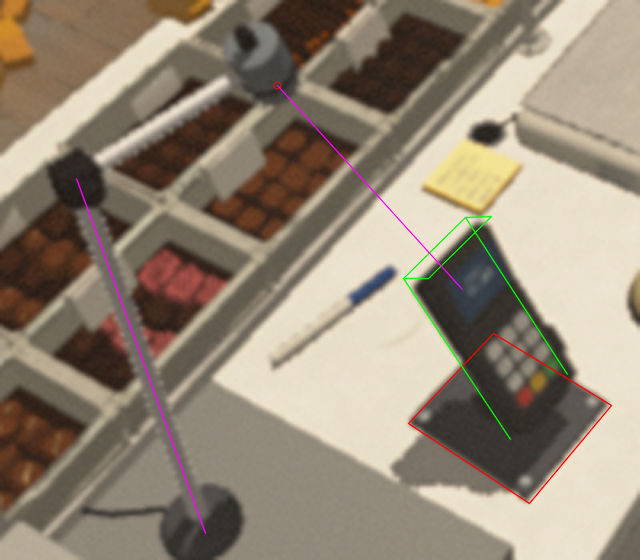

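The overlay fits the plate, post and lens to about 1–2 px in both views; the top edge of the terminal looks 3–4 mm nearer the robot. The next step is the target pose.

```bash
sed -i 's/\.4615,/.4600,/' model.py; cat >> model.py <<'E'
tg=np.array([.1277,0,-.008])   # glass centre in tool axes
def target(D=.100,yawx=90):
    L=lens-seal; l=np.linalg.norm(L); Lh=L/l
    c=(l*l+D*D-16*D*D)/(2*l*D); n=RS.apply([.82,0,-.57]); e=n-(n@Lh)*Lh; e/=np.linalg.norm(e)
    G=seal+D*(c*Lh+np.sqrt(1-c*c)*e); N=sight-G; N/=np.linalg.norm(N)
    a=np.radians(yawx); x=np.array([np.cos(a),np.sin(a),0]); x[2]=-(x@N)/N[2]; x/=np.linalg.norm(x)
    R=Ro.from_matrix(np.c_[x,np.cross(-N,x),-N]); return G,N,R,G-R.apply(tg)
E
python3 - <<'E'
from model import *
from station import env
np.set_printoptions(precision=4,suppress=True)
s=env.read_state()
print("seal",seal,"lens",lens,"sight",sight)
G,N,R,p=target(); print("G",G,RS.inv().apply(G-O),"N",N,"x",R.apply([1,0,0]),"TCP",p)
T=np.load("top1.npz")
print("tray edge",atz(T,186,177,.05),atz(T,290,207,.05),dep(T,186,177),dep(T,290,207)," scale back",atz(T,305,233,.067),atz(T,344,246,.067),"postbase",atz(T,340,226,0))
A=p+RS.apply([.035,-.05,.11]); print("A",A)
a=rows(s["tcp_pos"],s["tcp_rot"],A,R,14); print(*a,sep="\n")
E
```

```text
seal [0.4829 0.3574 0.14  ] lens [0.5181 0.4621 0.44  ] sight [0.4899 0.3783 0.2   ]
G [0.5401 0.3388 0.0601] [ 0.0817 -0.0132  0.0601] N [-0.3261  0.2571  0.9097] x [ 0.      0.9623 -0.272 ] TCP [0.5427 0.2138 0.0876]
tray edge [0.6858 0.6336 0.05  ] [0.6974 0.1768 0.05  ] [0.52  0.447 0.459] [0.7005 0.1782 0.0426]  scale back [0.6037 0.0789 0.067 ] [ 0.6015 -0.0837  0.067 ] postbase [ 0.7041 -0.0379  0.    ]
A [0.5729 0.1608 0.1976]
[3.27, 1.88, 0.11, -1.19, -1.32, 0.99, 0]
[3.3, 1.82, 0.07, -1.19, -1.32, 0.99, 0]
[3.34, 1.76, 0.04, -1.19, -1.32, 0.99, 0]
[3.37, 1.7, -0.01, -1.19, -1.32, 0.99, 0]
[3.4, 1.64, -0.05, -1.19, -1.32, 0.99, 0]
[3.42, 1.59, -0.09, -1.19, -1.32, 0.99, 0]
[3.45, 1.53, -0.14, -1.19, -1.32, 0.99, 0]
[3.47, 1.47, -0.19, -1.19, -1.32, 0.99, 0]
[3.49, 1.42, -0.24, -1.19, -1.32, 0.99, 0]
[3.51, 1.36, -0.29, -1.19, -1.32, 0.99, 0]
[3.52, 1.31, -0.34, -1.19, -1.32, 0.99, 0]
[3.53, 1.26, -0.4, -1.19, -1.32, 0.99, 0]
[3.55, 1.2, -0.45, -1.19, -1.32, 0.99, 0]
[3.56, 1.15, -0.51, -1.19, -1.32, 0.99, 0]
```

carry_out:
  steps:
    - [[3.3,1.9,0.1,-1.2,-1.3,1.0,255],[3.3,1.8,0.1,-1.2,-1.3,1.0,255],[3.35,1.75,0,-1.2,-1.3,1.0,255],[3.4,1.7,0,-1.2,-1.3,1.0,255],[3.4,1.65,0,-1.2,-1.3,1.0,255],[3.4,1.6,-0.1,-1.2,-1.3,1.0,255],[3.45,1.5,-0.1,-1.2,-1.3,1.0,255],[3.45,1.45,-0.2,-1.2,-1.3,1.0,255],[3.5,1.4,-0.2,-1.2,-1.3,1.0,255],[3.5,1.35,-0.3,-1.2,-1.3,1.0,255],[3.5,1.3,-0.3,-1.2,-1.3,1.0,255],[0,0,0,0,0,0,255]]

```text
t: 6.32
tcp_pos: [0.547, 0.0523, 0.2001]
tcp_rot: [0.661, 0.732, 0.017, 0.167]
wrist_force: [0.1, -0.9, -1.4]
gripper_width: 0.235
```

```bash
python3 - <<'E'
from model import *
from station import env
s=env.read_state();G,N,R,p=target();A=p+RS.apply([.035,-.05,.11])
print(s["joint_pos"],s["wrist_force"],s["tcp_pos"],p)
print(*rows(s["tcp_pos"],s["tcp_rot"],A,R,4),sep="\n")
B=p+RS.apply([.035,-.05,0.0]);print("B",*rows(A,R.as_quat(),B,R,4),sep="\n");print("C",*rows(B,R.as_quat(),p,R,4),sep="\n")
E
```

```text
[ 0.08392281 -0.10837973  1.9657811  -0.25383834  1.03973412  0.0839049 ] [ 0.08317803 -0.92873593 -1.427042  ] [0.54698377 0.05233399 0.20006593] [0.54270719 0.21383468 0.0875596 ]
[2.61, 0.95, -0.3, -0.85, -1.02, 0.76, 0]
[2.61, 0.92, -0.33, -0.85, -1.02, 0.76, 0]
[2.62, 0.89, -0.36, -0.85, -1.02, 0.76, 0]
[2.62, 0.86, -0.39, -0.85, -1.02, 0.76, 0]
B
[0.75, -0.86, 2.5, 0.0, 0.0, -0.0, 0]
[0.75, -0.86, 2.5, 0.0, 0.0, -0.0, 0]
[0.75, -0.86, 2.5, 0.0, 0.0, -0.0, 0]
[0.75, -0.86, 2.5, 0.0, 0.0, -0.0, 0]
C
[1.28, -0.6, -0.59, 0.0, 0.0, -0.0, 0]
[1.28, -0.6, -0.59, 0.0, 0.0, -0.0, 0]
[1.28, -0.6, -0.59, 0.0, 0.0, -0.0, 0]
[1.28, -0.6, -0.59, 0.0, 0.0, -0.0, 0]
```

carry_out:
  steps:
    - [[2.6,0.95,-0.3,-0.85,-1.0,0.75,255],[2.6,0.9,-0.3,-0.85,-1.0,0.75,255],[2.6,0.9,-0.4,-0.85,-1.0,0.75,255],[2.6,0.85,-0.4,-0.85,-1.0,0.75,255],[0,0,0,0,0,0,255],[0.6,-0.7,2.0,0,0,0,255],[0.75,-0.85,2.5,0,0,0,255],[0.75,-0.85,2.5,0,0,0,255],[0.6,-0.7,2.0,0,0,0,255],[0,0,0,0,0,0,255]]

```text
t: 7.58
tcp_pos: [0.5721, 0.1555, 0.0978]
tcp_rot: [0.676, 0.706, 0.018, 0.211]
wrist_force: [0.3, 0.5, -1.5]
gripper_width: 0.235
```

```bash
python3 - <<'E'
from model import *
from station import env,get_image
s=env.read_state();G,N,R,p=target()
print(s["wrist_force"],s["tcp_pos"],p)
print(*rows(s["tcp_pos"],s["tcp_rot"],p,R,5),sep="\n")
o=[]
Rc=Ro.from_quat(s["tcp_rot"])
for n,k in(("top",3),("side",2.5)):
    d=get_image(n);np.savez(n+"2.npz",**d)
    f=lambda x,y,z:proj(d,s["tcp_pos"]+Rc.apply(tg+np.array([x,y,z])/1000))
    c=f(0,0,0);x,y=(c-[66,75]).astype(int) if n=="top" else (c-[80,90]).astype(int)
    w,h=(132,150) if n=="top" else (160,180)
    im=cv2.resize(d["image"][y:y+h,x:x+w],None,fx=k,fy=k,interpolation=cv2.INTER_CUBIC)
    q=np.array([f(a,b,0) for a,b in((-42,-34),(42,-34),(42,34),(-42,34))])
    print(n,x,y,q.round(1).tolist(),"handle end",f(-179,0,-5))
    for a in np.vstack([q,[f(-179,0,-5)]]): cv2.circle(im,tuple(int(t) for t in (a+.5-[x,y])*k),2,(0,0,255),-1)
    o.append(im)
cv2.imwrite("pics/m2.png",np.hstack(o))
E
```

```text
[ 0.34363084  0.51349758 -1.45484101] [0.57208684 0.15553739 0.09781545] [0.54270719 0.21383468 0.0875596 ]
[1.18, -0.52, -0.31, -0.05, 0.03, -0.03, 0]
[1.18, -0.52, -0.31, -0.05, 0.03, -0.03, 0]
[1.18, -0.52, -0.31, -0.05, 0.03, -0.03, 0]
[1.18, -0.52, -0.31, -0.05, 0.03, -0.03, 0]
[1.18, -0.52, -0.3, -0.05, 0.03, -0.03, 0]
top 188 149 [[261.5, 235.3], [243.3, 231.2], [247.2, 214.7], [265.5, 218.5]] handle end [294.09057758 233.48793383]
side 167 254 [[265.8, 338.2], [249.8, 363.4], [229.0, 351.0], [245.5, 326.3]] handle end [280.22716118 293.72955643]
```

View pics/m2.png

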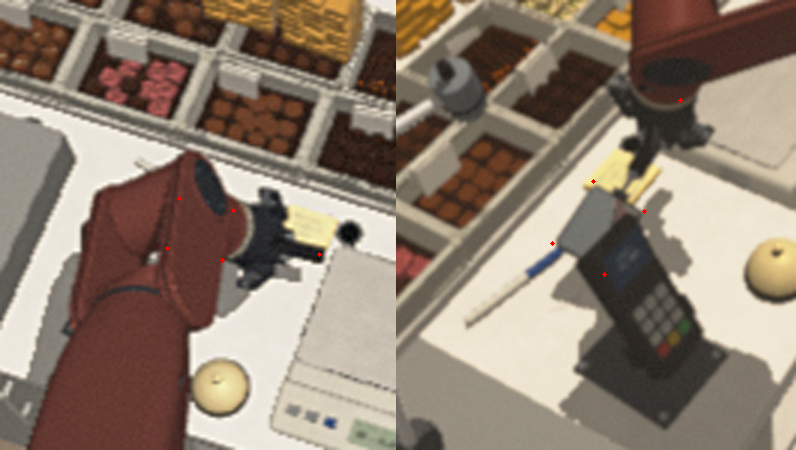

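```bash
python3 - <<'E'
from model import *
from station import env
np.set_printoptions(precision=3,suppress=True)
s=env.read_state();G,N,R,p=target();dp=p-s["tcp_pos"]
C=[]
for n in("top2","side2"):
    d=np.load(n+".npz");z=d["z_map"];v,u=np.mgrid[:480,:640]
    c=np.stack([(u-d["K"][0,2])/d["K"][0,0]*z,(v-d["K"][1,2])/d["K"][1,1]*z,z],-1)
    X=(c-d["t"])@d["R"]; im=d["image"].astype(int)
    red=(z>0)&(im[...,2]>im[...,1]*1.4)&(im[...,2]>40)
    X=X[red]; X=X[(X[:,2]>.2)&(np.linalg.norm(X-s["tcp_pos"],axis=1)<.6)&(X[:,0]>.2)&(X[:,0]<.66)]
    print(n,len(X)); C.append(X)
X=np.vstack(C)+dp
for lo in np.arange(.2,.7,.05):
    q=X[(X[:,2]>=lo)&(X[:,2]<lo+.05)]
    if len(q)>5: print(round(lo,2),len(q),np.percentile(q,2,axis=0),np.percentile(q,98,axis=0))
def seg(a,b):
    t=np.clip((X-a)@(b-a)/((b-a)@(b-a)),0,1);e=np.linalg.norm(X-a-t[:,None]*(b-a),axis=1);i=e.argmin();return e[i],X[i]
print("sight",seg(lens,G)); print("barrel",seg(lens,cam(5,160,480)),"rod",seg(cam(5,250,470),cam(8,140,470)))
print("term top",seg(st(17,37,195),st(17,-37,195)))
E
```

```text
top2 2702
side2 6763
0.25 135 [0.436 0.228 0.257] [0.494 0.308 0.298]
0.3 59 [0.375 0.234 0.301] [0.497 0.358 0.348]
0.35 562 [0.304 0.228 0.354] [0.457 0.372 0.4  ]
0.4 3093 [0.26  0.218 0.402] [0.474 0.361 0.449]
0.45 2140 [0.212 0.194 0.451] [0.449 0.333 0.499]
0.5 2196 [0.174 0.199 0.501] [0.361 0.29  0.549]
0.55 1280 [0.182 0.171 0.551] [0.269 0.282 0.591]
sight (np.float64(0.0663730388438193), array([0.475, 0.512, 0.447]))
barrel (np.float64(0.05253372771063817), array([0.475, 0.513, 0.454])) rod (np.float64(0.054120539850388956), array([0.475, 0.513, 0.454]))
term top (np.float64(0.06486378942058567), array([0.468, 0.302, 0.257]))
```

carry_out:
  steps:
    - [[1.2,-0.5,-0.3,-0.05,0,0,255],[1.2,-0.5,-0.3,-0.05,0,0,255],[1.2,-0.5,-0.3,-0.05,0.05,-0.05,255],[1.15,-0.55,-0.3,-0.05,0.05,-0.05,255],[1.15,-0.55,-0.3,-0.05,0.05,-0.05,255],[0,0,0,0,0,0,255],[0,0,0,0,0,0,255]]

```text
t: 8.55
tcp_pos: [0.5448, 0.2161, 0.0899]
tcp_rot: [0.674, 0.707, 0.023, 0.213]
wrist_force: [-0.7, 0.3, -0.9]
gripper_width: 0.237
```

```bash
cat > m3.py <<'E'
from model import *
from station import env,get_image
import sys
s=env.read_state();G,N,R,p=target();Rc=Ro.from_quat(s["tcp_rot"])
g=s["tcp_pos"]+Rc.apply(tg);print(s["t"],s["wrist_force"],"pos err mm",(p-s["tcp_pos"])*1000,"rot err deg",np.degrees((Rc.inv()*R).as_rotvec()))
n=-Rc.as_matrix()[:,2];v=lambda a:(a-g)/np.linalg.norm(a-g);b=v(seal)+v(lens);b/=np.linalg.norm(b)
print("dist",np.linalg.norm(g-seal),"normal err",np.degrees(np.arccos(n@b)))
o=[]
for nm,x,y,w,h,k in(("top",180,160,100,110,4),("side",190,250,120,150,4)):
    d=get_image(nm);np.savez(nm+sys.argv[1]+".npz",**d)
    f=lambda a,b,c:proj(d,s["tcp_pos"]+Rc.apply(tg+np.array([a,b,c])/1000))
    im=cv2.resize(d["image"][y:y+h,x:x+w],None,fx=k,fy=k,interpolation=cv2.INTER_CUBIC)
    for a in[f(*q) for q in((-42,-34,0),(42,-34,0),(42,34,0),(-42,34,0),(-179,0,-5),(-75,0,-5))]: cv2.circle(im,tuple(int(t) for t in (a+.5-[x,y])*k),2,(0,0,255),-1)
    o.append(im)
H=min(i.shape[0] for i in o);W=np.zeros((600,880,3),np.uint8);W[:440,:400]=o[0];W[:600,400:880]=o[1]
cv2.imwrite(f"pics/m{sys.argv[1]}.png",W[:,:800])
E
python3 m3.py 3
```

```text
8.55 [-0.72972231  0.29532892 -0.85184168] pos err mm [-2.11563785 -2.24387421 -2.33320863] rot err deg [ 0.3356531  -0.10095354 -0.04152486]
dist 0.09879755430799807 normal err 0.9555998631914221
```

View pics/m3.png

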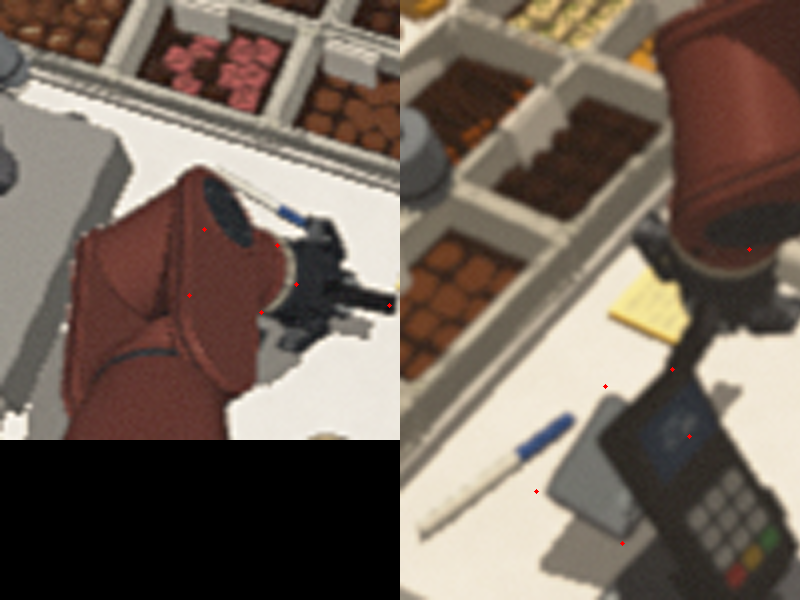

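```bash
python3 - <<'E'
from model import *
from station import env,get_image
np.set_printoptions(precision=4,suppress=True)
s=env.read_state();Rc=Ro.from_quat(s["tcp_rot"]);G,N,R,p=target()
zs=[]
for i in range(8): d=get_image("side");zs.append(d["z_map"])
z=np.median(zs,0)
poly=np.array([(606,415),(565,485),(612,518),(640,480),(610,440)])-[400,0]
poly=poly/4+[190,250]
m=np.zeros((480,640),np.uint8);cv2.fillPoly(m,[poly.round().astype(int)],1)
v,u=np.nonzero(m&(z>0));zz=z[v,u]
X=np.array([dep({**d,"z_map":z},a,b) for a,b in zip(u,v)])
k=np.ones(len(X),bool)
for i in range(4):
    c=X[k].mean(0);n=np.linalg.svd(X[k]-c)[2][2];n*=np.sign(n[2]);e=(X-c)@n;k=abs(e)<max(.003,2*np.median(abs(e)))
print(len(X),k.sum(),"c",c,"n",n,"resid",e[k].std())
nt=-Rc.as_matrix()[:,2];print("tool n",nt,"angle",np.degrees(np.arccos(n@nt)),"plane offset mm of predicted glass",1000*((s["tcp_pos"]+Rc.apply(tg)-c)@nt), "err in tool frame",Rc.inv().apply(n))
print(*rows(s["tcp_pos"],s["tcp_rot"],p,R,2),sep="\n")
E
```

```text
250 199 c [0.5237 0.3673 0.091 ] n [-0.4846 -0.8727  0.06  ] resid 0.004930089708121733
tool n [-0.3317  0.2549  0.9083] angle 90.41214166030397 plane offset mm of predicted glass -38.618084746576876 err in tool frame [-0.8569 -0.5155  0.0072]
[-0.06, -0.16, 0.1, 0.17, -0.05, -0.04, 0]
[-0.06, -0.16, 0.1, 0.17, -0.05, -0.04, 0]
```

```bash
python3 - <<'E'
from model import *
from station import env
np.set_printoptions(precision=4,suppress=True)
s=env.read_state();Rc=Ro.from_quat(s["tcp_rot"]);d=np.load("side3.npz")
g=s["tcp_pos"]+Rc.apply(tg)
for y in range(412,520,12):
    print(y,[ (lambda q:f"{q[0]*1000:.0f},{q[1]*1000:.0f},{q[2]*1000:.0f}")(Rc.inv().apply(dep(d,190+(x-400)/4,250+y/4)-g)) for x in range(560,640,10)])
E
```

```text
412 ['-33,64,95', '-35,57,89', '-42,53,99', '-22,32,5', '-26,26,7', '-28,19,-1', '3,-6,-139', '1,-12,-144']
424 ['-23,58,84', '-28,53,90', '-34,48,101', '-14,27,1', '-18,21,1', '12,-4,-137', '12,-11,-148', '8,-16,-145']
436 ['-18,55,95', '-22,48,95', '-4,28,1', '-8,22,2', '19,-2,-126', '16,-7,-128', '17,-15,-144', '12,-19,-139']
448 ['-10,49,92', '6,29,1', '3,24,2', '-0,18,-0', '-4,12,3', '21,-10,-120', '21,-17,-134', '17,-22,-133']
460 ['15,32,9', '13,25,-0', '10,19,1', '5,14,6', '3,8,1', '-0,2,1', '25,-20,-124', '23,-26,-128']
472 ['23,27,5', '21,20,-3', '16,15,4', '14,9,-1', '9,3,3', '6,-2,5', '28,-22,-111', '26,-28,-116']
484 ['30,22,1', '26,16,3', '22,11,6', '19,5,6', '16,-1,2', '14,-7,-1', '10,-13,1', '31,-31,-109']
496 ['36,18,4', '33,12,2', '30,6,2', '26,0,3', '23,-5,4', '20,-12,-1', '17,-17,-1', '13,-23,2']
508 ['31,22,64', '40,7,1', '37,1,1', '34,-4,-0', '31,-11,-4', '27,-16,0', '24,-22,-1', '20,-27,1']
```

carry_out:
  steps:
    - [[-0.06,-0.16,0.1,0.2,-0.05,0,255],[-0.06,-0.16,0.1,0.2,-0.05,0,255],[0,0,0,0,0,0,255],[0,0,0,0,0,0,255],[0,0,0,0,0,0,255],[0,0,0,0,0,0,255]]

```text
t: 9.8
tcp_pos: [0.5425, 0.2142, 0.0874]
tcp_rot: [0.675, 0.706, 0.02, 0.211]
wrist_force: [-0.2, 0.9, -1.8]
gripper_width: 0.235
```

```bash
python3 m3.py 4; python3 -c "
from station import env;s=env.read_state();print(s['qd'],s['gripper_width'])"
```

```text
9.8 [-0.17454447  0.85879908 -1.77019369] pos err mm [ 0.2493045  -0.35594581  0.14618361] rot err deg [-0.06254347 -0.01529106 -0.06190643]
dist 0.09991612826954814 normal err 0.1306007999754612
[ 0.00120807 -0.00083571 -0.00130404  0.00070893  0.00014775  0.0003522 ] 0.23307037857230642
```

```bash
python3 -c "
from station import ticket;print(ticket.job_done())"
```

```text
the job is handed in; nothing more can be done
None
```

The mirror is gripped by its handle and held still in the air behind the terminal, tilted between the seal and the camera lens. I handed the job in at 9.8 s.

**Final pose:** By my estimates of the seal and lens positions, the glass centre is 99.9 mm from the seal. Its normal is 0.13° off the line that halves the seal and lens directions. The TCP is within 0.5 mm of its target and the joints are almost still. The wrist force of about 2 N is roughly the mirror's weight plus sensor noise.

**Mirror in the grip:** Just before the last 2–3 mm correction, side-camera depth put the glass about 1–2 mm from where I predicted. I saw no clear tilt in the grip.

**Clearances:** I saw no contact forces during the carry. From the depth images the arm passed about 65 mm above the terminal and at least 50 mm from the camera and the line of sight. I did not look at the scene again after the last correction.

**What disagreed:**
- **Plate corners:** single readings scattered by up to about 27 mm between the two cameras, so I averaged them.
- **Terminal position:** the averaged model matched both images to about 1–2 px, except the terminal's top edge, which sat 3–6 mm off, so I moved the model 1.5 mm.
- **Front face:** it measured 61° from level, not 55°; I took it to be tapered.
- **Mirror frame:** in the side image it appeared about 3 mm from the prediction, close to the calibration error.
- **Depth check:** my first plane fit to the glass failed because terminal pixels got into it; the readings above come from a redone check.

I had no picture from the till camera itself, so that it sees the seal mid-glass is worked out from geometry, not seen.

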